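Pull a port cap off the router's vacuum beam

TASK

Take the puller from the rubber mat, hook its fork under the head of the square cap on the vacuum beam and pull the cap straight up off its port, then set it down gently, standing upright, on the floor of the parts tray beside the cap that is already there. Handle the cap with the puller only, never with the fingers, and keep it upright; leave the two round caps on their ports and everything else where it is. Finish by standing the puller upright on its fork on the mat again and letting it go.

Things in the scene. Friction and masses are not known exactly. Their poses are not given: they have to be found in the camera images.
- beam: the vacuum beam, a fixed aluminium bar 300 x 100 mm, 50 mm high. Origin: centre of its underside; x along its length (roughly away from the robot), y across, top face at z = 50 mm. Three ports on its centre line at x = -112, -37, +38 mm, each with a cap on, foot on the top face, square with the beam.
- port1 (a point): the middle port, on the beam's top face. Each port is a square brass stem 17 x 14 mm, 17 mm high, with a spring ball in each y face that snaps over a bead inside the cap: a straight pull of about 10 to 13 N pops a cap off in the first 5 mm of rise; it is clear of the stem after 17 mm.
- fence: a steel stop bar fixed on top of the beam along one of its long edges, 250 mm long, 10 mm wide, 30 mm high, its centre line 43 mm from the beam's: no puller gets in from that side. Origin: centre of its underside; x along it.
- strip: a flat steel strip 250 x 10 mm, only 3 mm high, fixed along the beam's other long edge, 43 mm from its centre line: the open side. Origin: centre of its underside; x along it.
- cap_square: grey plastic port cap, about 30 g: flat square head 48 x 48 mm, 6 mm thick, on a hollow square skirt 26 x 26 mm, 24 mm high (underside of the head 24 mm, top 30 mm above the origin). Origin: centre of the skirt's foot; z up, x and y square to the skirt's faces. It sits on one of the three ports, snapped on; the only cap with a square head.
- cap_round_a: grey plastic port cap, about 30 g: flat round head 52 mm across, 6 mm thick, on a hollow square skirt 26 x 26 mm, 24 mm high (underside of the head 24 mm, top 30 mm above the origin). Origin: centre of the skirt's foot; z up, x and y square to the skirt's faces. Snapped on another port; to be left alone.
- cap_round_b: grey plastic port cap, about 30 g: flat round head 52 mm across, 6 mm thick, on a hollow square skirt 26 x 26 mm, 24 mm high (underside of the head 24 mm, top 30 mm above the origin). Origin: centre of the skirt's foot; z up, x and y square to the skirt's faces. Snapped on another port; to be left alone.
- cap_spare: grey plastic port cap, about 30 g: flat round head 52 mm across, 6 mm thick, on a hollow square skirt 26 x 26 mm, 24 mm high (underside of the head 24 mm, top 30 mm above the origin). Origin: centre of the skirt's foot; z up, x and y square to the skirt's faces. Loose, stands in the tray; to be left alone.
- puller: the puller, a loose C-shaped steel bracket, some 140 g, 98 mm high, standing on its fork. Origin: on the underside, midway between the tines, where the cap's middle belongs; x along the tines to their tips, z up. Fork 5 mm thick, x = -42 to +29 mm, 48 mm wide: two 7 mm tines, a 34 mm gap between them, open in front, closed behind x = -17; at the tips (x = 26 to 29) nibs 2.5 mm high.
- puller_grip (a point): middle of the puller's grip, 73 mm straight above its origin: a rubber-clad square post 16 x 16 mm, z = 48 to 98 mm in the puller's frame, its faces square to x and y. Below it an arm (20 mm wide, z = 40 to 48, x = -42 to +10 mm) joins a spine (20 mm wide, x = -42 to -33 mm) that rises from the fork; the room inside the C is z = 5 to 40 mm.
- mat: the rubber mat where the puller stands, fixed, 140 (x) x 120 (y) mm, 3 mm thick. Origin: centre of its underside.
- tray: the parts tray, fixed, shallow, of sheet steel, 190 (x) x 130 (y) mm outside, walls 3 mm thick and 8 mm high, floor top at z = 3 mm. Origin: centre of its underside. The spare cap stands in its +x half.
- pod: a black suction pod 60 (x) x 64 (y) mm, 38 mm high, 350 g, standing loose on the far end of the beam. Origin: centre of its underside. Leave alone.
- can: a can of 50 mm diameter, 130 mm high, 300 g, standing on the bench at the near end of the beam. Origin: centre of its underside. Leave alone.
- wrench: a wrench lying on the bench beyond the beam. Leave alone.
Mind the look-alikes: they are no part of the job. Leave any yellow look-alike of the puller alone.

How it is judged:
By the outcome, as a careful person would: the job done as asked, in the order asked, and still so for the second after the job is handed in, with the robot touching nothing.
It also fails if it takes over 64 s, if anything falls off the work surface, if the arm or the gripper's body presses on something with over 40 N, if the wrist force passes 120 N, or if a joint passes its speed limit or range.

ROBOT

A 6-joint arm with a two-finger parallel gripper is mounted at the origin on the work surface. World frame = base frame: x ahead of the robot, y to its left, z up, the work surface at z = 0. Lengths are in mm, angles in rad, forces in N, time in s.
With the tool pointing down it reaches from about 275 to 750 mm from the base axis. Payload 10.2 kg.
Tool frame: the origin (TCP) lies at the very end of the fingers, on their centre line; the grasp point (between the pads) lies 19 mm behind it; z points along the fingers, y is the line along which they close (so a half turn about z gives the same grasp; the last joint's range is limited). The gripper opens to 85 mm and grips with 20 to 120 N. Pads are 22 mm wide; open, the fingers measure 114 mm over their backs; the gripper's body (76 mm by 85 mm) begins 54 mm behind the grasp point. The pads swing forward as they close: fully open they stand 13 mm farther back than shut.
Start: joints at [0.964, 0.313, 1.498, -0, 1.331, -0.223], TCP at [196.597, 486.807, 231.294] pointing down, gripper open.
Joint ranges: [-2.94, 2.94], [-0.97, 2.17], [0.19, 2.56], [-1.23, 4.37], [0.02, 3.11], [-2.88, 2.88]. Speed limits (rad/s): [2.39, 2.39, 3.01, 3.14, 3.14, 3.14].

INTERFACE

Orientations are given as a unit quaternion [w, x, y, z].
In Python, from rig import ctrl, vision gives the robot as it stands. The module is installed in compiled form; this text tells all that it offers.
- The arm moves only by the tool play_rows, never from a script. Its arguments are lists of equal length, an entry for each row: "translation": the shift along the tool's x, y, z in m, a list of three; "rotation": the turn, a rotation vector about the tool's x, y, z in rad, a list of three; "gripper": the gripper's target within -1 to 1 (shut at 1, half-way at 0, fully open at -1). A call has 1 to 10 rows; each row is the pose to reach, as a shift and turn from the pose commanded when the call began, along the tool's axes at that moment; what a row does not reach only later rows make up. A row lasts 1/8 s, in which the tool goes at most 62.5 mm and 10.7 degrees, less where a joint would pass 70% of its speed; a pose out of reach is approached as far as the arm can. A call with a gripper value outside its range is refused whole. The fingers move at their own pace and stop on an object; "force" is the grip in N (left out, the last holds). Time passes only in rows, so rows that repeat a pose let the fingers close. It gives the time, the measured TCP pose, the force, the opening and the grip force at its end, in the units of the state.
- ctrl.sense(): the state, without advancing time (a new reading comes with each control period).
- vision.capture(name): name is "scene" or "top" or "wrist"; returns a dict with "pixels" (384x512x3 uint8, red, green, blue), "vfov" (degrees; the focal length in pixels is half the picture's height over the tangent of half this angle, whatever the lens; pixels are square), "cx", "cy" (the principal point, pixels), "rvec" (rotation vector, rad) and "tvec" (3), from world to camera coordinates, as OpenCV has them; the wrist camera has in their place "mount" (4x4, takes a point from camera to tool coordinates, whose origin is the TCP and whose axes are the flange's). Camera axes: x right, y down, z forward; pixel columns grow to the right and rows downward; lengths in mm; the calibration is good to about 2 mm. A picture is of the moment at which its call begins: read the wrist's pose just before it. There is no depth.
- ctrl.finish_job(): hands the job in; it is judged then, once.
The state is a dict: "time_s": time; "joints": joint angles; "dq": joint speeds; "tau": joint torques, N m; "eef_pos": TCP position; "ee_rot": TCP orientation; "force": force on the tool from outside, world axes, zero at the start; "wrist_torque": the same for the moment, N m; "grip_width": opening from 0.0 (shut) to 1.0 (fully open); "grip_force": force on a finger pad.
Only numpy, scipy, OpenCV 4.12 (cv2) and the standard library are available. Lean on these libraries where they do the work, as an engineer would, in place of code of your own. Each camera call takes 0.05 s, during which the arm holds its last target. There are 200 camera calls.

## Working session

There is one attempt and no reset: what is moved stays moved. The work goes in short steps, Python scripts to look and compute and a tool call to move; the robot and the scene stay as the last step left them, time stands still between calls to the robot, and variables do not carry over. Pictures are saved under pics/ and viewed, at most 10 in all, crops included, and the job is handed in when it is done.

Besides the shell and the picture viewer there is one more tool, called after "Request:" as name(argument=value, ...), one argument or row to a line, values as JSON. play_rows: Moves the arm, as the interface text tells. Its arguments: {"type":"object","properties":{"translation":{"type":"array"},"rotation":{"type":"array"},"gripper":{"type":"array"},"force":{"type":"number"}},"required":["translation","rotation","gripper"]}

```bash
mkdir -p pics; cat > h.py <<'E'
import numpy as np, cv2
from rig import ctrl, vision
from scipy.spatial.transform import Rotation as R
def cam(c, s=None):
    f=c["pixels"].shape[0]/2/np.tan(np.radians(c["vfov"])/2)
    K=np.array([[f,0,c["cx"]],[0,f,c["cy"]],[0,0,1]])
    if "mount" in c:
        M=np.array(c["mount"]); q=s["ee_rot"]; T=np.eye(4); T[:3,:3]=R.from_quat([q[1],q[2],q[3],q[0]]).as_matrix(); T[:3,3]=s["eef_pos"]
        W=np.linalg.inv(T@M); return K,W[:3,:3],W[:3,3]
    return K,R.from_rotvec(np.ravel(c["rvec"])).as_matrix(),np.ravel(c["tvec"])
def ray(C,p):
    K,r,t=C; return -r.T@t, r.T@np.linalg.inv(K)@np.array([p[0],p[1],1.])
def onz(C,p,z):
    o,d=ray(C,p); return o+d*(z-o[2])/d[2]
def tri(obs):
    A=np.zeros((3,3));b=np.zeros(3)
    for C,p in obs:
        o,d=ray(C,p); d=d/np.linalg.norm(d); P=np.eye(3)-np.outer(d,d); A+=P;b+=P@o
    x=np.linalg.solve(A,b); return x,[np.linalg.norm(proj(C,x)-p) for C,p in obs]
def proj(C,X):
    K,r,t=C; v=K@(r@np.asarray(X,float)+t); return v[:2]/v[2]
def snap(n,tag):
    s=ctrl.sense(); c=vision.capture(n); C=cam(c,s)
    import pickle; pickle.dump((c["pixels"],C,s),open(f"pics/{tag}.pkl","wb")); return c["pixels"],C,s
def load(tag):
    import pickle; return pickle.load(open(f"pics/{tag}.pkl","rb"))
def save(n,img): cv2.imwrite(f"pics/{n}.png",cv2.cvtColor(img,cv2.COLOR_RGB2BGR))
E
python3 - <<'E'
from h import *
for n in("top","scene"):
    p,C,s=snap(n,n+"0"); save(n+"0",cv2.resize(p,(800,600),interpolation=cv2.INTER_CUBIC)); print(n,C[0][0,0],-C[1].T@C[2])
print({k:np.round(v,3) for k,v in s.items()})
E
```

```text
top 412.6485730074935 [ 462.26305482  -90.68679749 1072.82524601]
scene 446.60257167638895 [1280.40527474  187.18619273 1089.67650003]
{'time_s': np.float64(0.05), 'joints': array([ 0.964,  0.313,  1.498,  0.   ,  1.331, -0.223]), 'dq': array([ 0.   , -0.002,  0.001, -0.002, -0.001,  0.003]), 'tau': array([ 2.0000e-03, -4.1336e+01, -2.6048e+01, -0.0000e+00,  3.0000e-03,
        0.0000e+00]), 'eef_pos': array([196.431, 486.588, 230.754]), 'ee_rot': array([-0.   ,  0.191,  0.982, -0.001]), 'force': array([ 0.707,  0.525, -0.657]), 'wrist_torque': array([0.006, 0.013, 0.04 ]), 'grip_force': np.float64(0.0), 'grip_width': np.float64(1.001)}
```

View pics/top0.png

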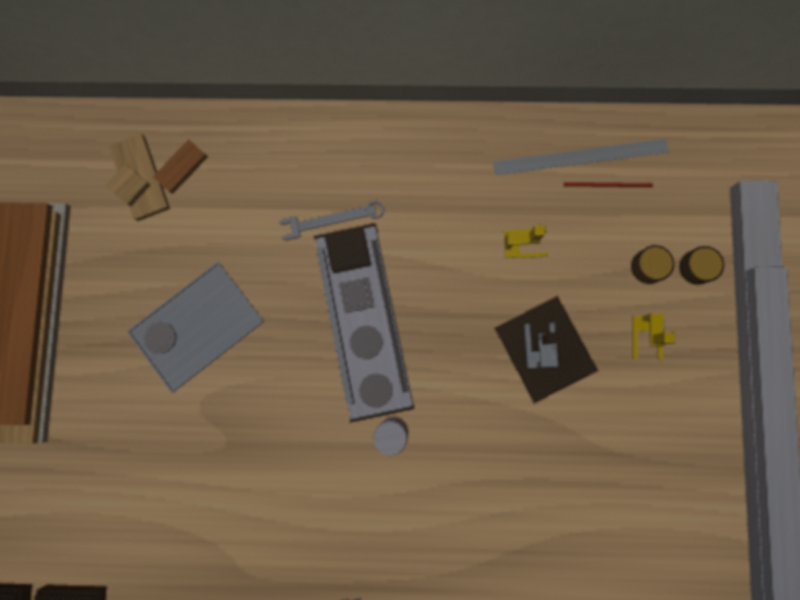

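View pics/scene0.png

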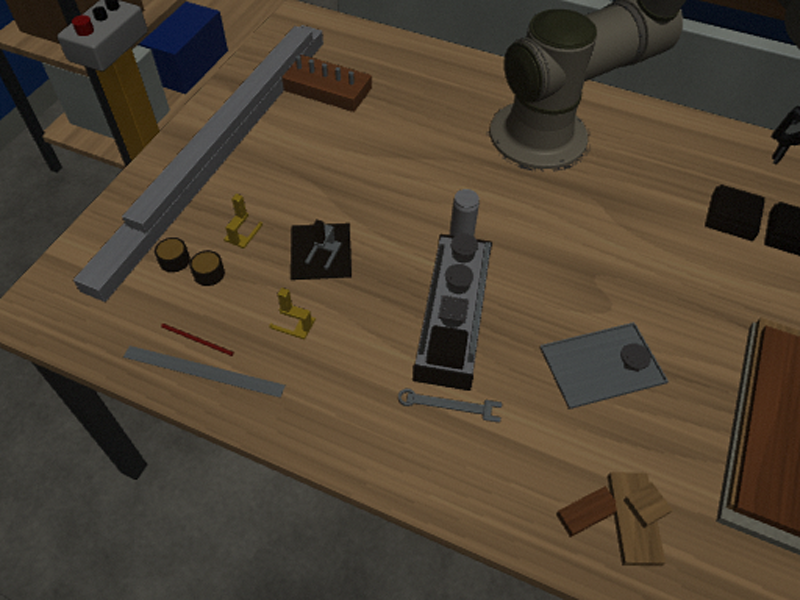

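The top view shows, in the 800x600 picture, the grey puller on the dark mat at about (541,348). The square cap is at (357,295), the round caps at (366,342) and (376,390), and the tray at (196,327) with the spare at (160,337). Candidates for the puller are the grey one (541,348) and yellow ones (525,243) and (653,335), so I choose the grey one on the mat. Candidates for the cap are those at (357,295), (366,342) and (376,390), so I choose the square head at (357,295). A close crop comes next to check both.

```bash
python3 - <<'E'
from h import *
def crop(t,x,y,w,h,W,H): return cv2.resize(load(t)[0][y:y+h,x:x+w],(W,H),interpolation=cv2.INTER_CUBIC)
a=np.hstack([crop("top0",310,185,80,75,400,300*5//4-75+0),crop("scene0",180,135,80,60,400,300)])
b=np.hstack([crop("top0",195,140,80,60,400,300),crop("scene0",255,165,80,60,400,300)])
save("c1",np.vstack([a,b]))
E
```

```text
(no output)
```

View pics/c1.png

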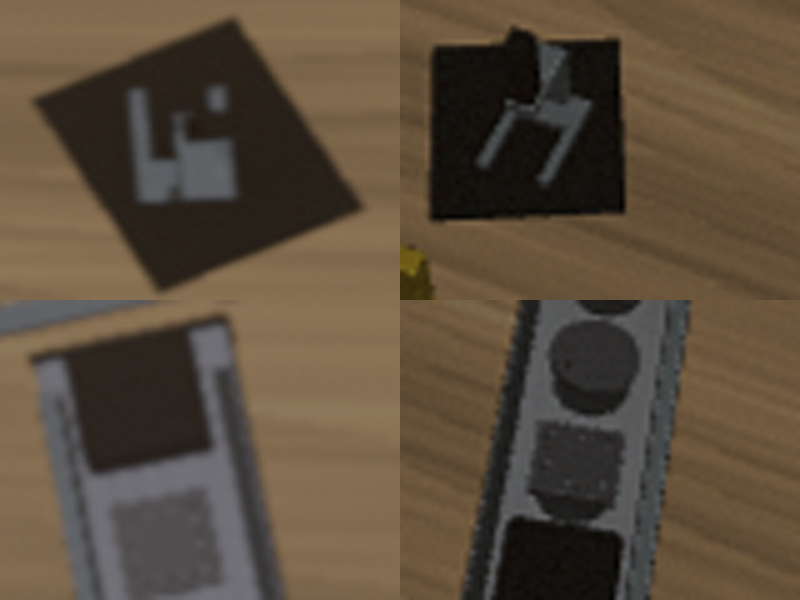

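The crop confirms the grey puller, with tines pointing up in the image (~+x), tips at about (337.6,207) and (353.4,207) in the raw top image, and the square head on the far port. Which side the fence is on is still unclear, so the wrist camera will settle it.

```bash
cat >> h.py <<'E'
def toolmat(s):
    q=s["ee_rot"]; return R.from_quat([q[1],q[2],q[3],q[0]]).as_matrix()
def delta(target,yaw=None):
    """shift in tool axes (m) to bring TCP to target; yaw = world heading of tool x"""
    s=ctrl.sense(); T=toolmat(s); d=T.T@(np.array(target)-s["eef_pos"])/1000
    print("shift",d.round(4)," toolx heading",np.arctan2(T[1,0],T[0,0]).round(4),"tooly",np.arctan2(T[1,1],T[0,1]).round(4))
    if yaw is not None:
        print("rot",R.from_matrix(T.T@np.column_stack([[np.cos(yaw),np.sin(yaw),0],[np.sin(yaw),-np.cos(yaw),0],[0,0,-1]])).as_rotvec().round(4))
E
python3 - <<'E'
from h import *
p,C,s=load("top0"); z=1/1.5625
for n,px,h in [("tipL",(337.6,207),8),("tipR",(353.4,207),8),("rearL",(338,235.7),8),("capsq",(357*z,295*z),80),("capA",(366*z,342*z),80),("capB",(376*z,390*z),80),("trayL",(129*z,333*z),8),("trayT",(219*z,264*z),8),("trayR",(263*z,321*z),8),("trayB",(173*z,391*z),8),("spare",(160*z,337*z),33)]:
    print(n,onz(C,px,h).round(0))
c=vision.capture("wrist"); print(np.round(c["mount"],3),c["vfov"],c["cx"],c["cy"])
delta([400,-200,330],0.)
E
```

```text
tipL [ 560. -267.    8.]
tipR [ 561. -307.    8.]
rearL [ 486. -267.    8.]
capsq [592.   9.  80.]
capA [520.  -7.  80.]
capB [447. -25.  80.]
trayL [531. 395.   8.]
trayT [650. 252.   8.]
trayR [555. 172.   8.]
trayB [437. 314.   8.]
spare [524. 333.  33.]
[[-1.00000e-03 -9.58000e-01 -2.88000e-01  7.26840e+01]
 [ 1.00000e+00 -1.00000e-03 -0.00000e+00  8.48000e-01]
 [-0.00000e+00 -2.88000e-01  9.58000e-01 -1.42694e+02]
 [ 0.00000e+00  0.00000e+00  0.00000e+00  1.00000e+00]] 68.61576020789968 258.2905948375265 191.93556507941605
shift [-0.4458 -0.5606 -0.0987]  toolx heading 2.7578 tooly 1.187
rot [-5.0000e-04  1.2000e-03  2.7578e+00]
```

```bash
python3 -c "
from h import *
delta([520,0,300],1.62)"
```

```text
shift [-0.4822 -0.3302 -0.0689]  toolx heading 2.7578 tooly 1.187
rot [-1.0000e-03  4.0000e-04  1.1378e+00]
```

Request:
play_rows(
  translation=[
    [-0.05,-0.034,-0.03],
    [-0.1,-0.068,-0.06],
    [-0.15,-0.1,-0.069],
    [-0.2,-0.137,-0.069],
    [-0.25,-0.17,-0.069],
    [-0.3,-0.205,-0.069],
    [-0.35,-0.24,-0.069],
    [-0.4,-0.275,-0.069],
    [-0.45,-0.31,-0.069],
    [-0.482,-0.33,-0.069],
  ],
  rotation=[
    [0,0,0.11],
    [0,0,0.23],
    [0,0,0.34],
    [0,0,0.46],
    [0,0,0.57],
    [0,0,0.68],
    [0,0,0.8],
    [0,0,0.91],
    [0,0,1.03],
    [0,0,1.138],
  ],
  gripper=[-1,-1,-1,-1,-1,-1,-1,-1,-1,-1],
)

```text
time_s: 1.4
eef_pos: [520.8, -2.2, 299.8]
ee_rot: [-0.0, 0.692, 0.722, -0.0]
force: [0.5, 1.4, 0.2]
grip_width: 0.998
grip_force: 0.0
```

Request:
play_rows(
  translation=[
    [0,0,0],
    [0,0,0],
  ],
  rotation=[
    [0,0,0],
    [0,0,0],
  ],
  gripper=[-1,-1],
)

```text
time_s: 1.65
eef_pos: [519.6, 0.8, 300.2]
ee_rot: [-0.0, 0.689, 0.725, -0.0]
force: [-0.0, 0.1, -0.6]
grip_width: 0.997
grip_force: 0.0
```

```bash
python3 - <<'E'
from h import *
p,C,s=snap("wrist","w1"); save("w1",cv2.resize(p,(800,600),interpolation=cv2.INTER_CUBIC)); print(s["eef_pos"])
delta([480,-240,280],1.62)
E
```

```text
[519.61500757   0.84834648 300.15676785]
shift [-0.2388 -0.0517  0.0203]  toolx heading 1.6215 tooly 0.0507
rot [-0.0001 -0.0002  0.0015]
```

View pics/w1.png

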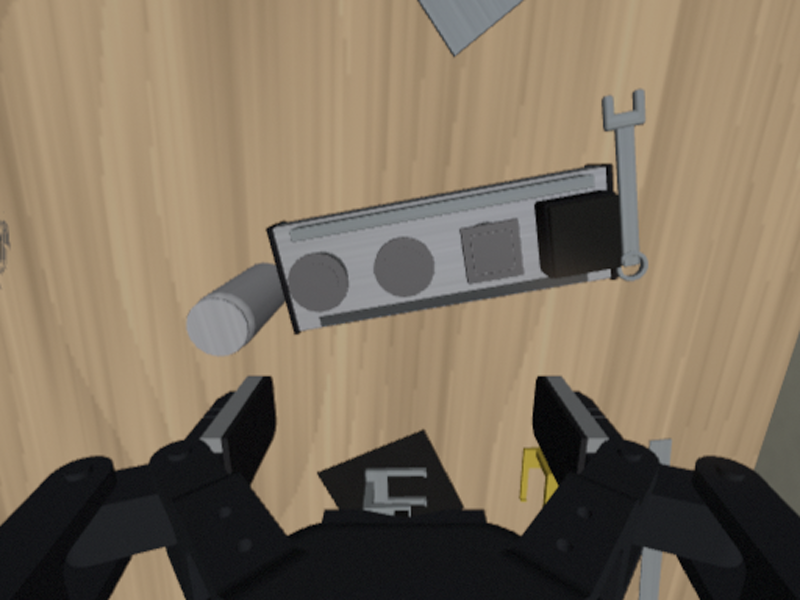

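Wrist view: the beam spans (270,230)-(612,275), the square cap is at (492,250), and bars run along both long edges: the +y one (290,232)-(595,180), the −y one (320,322)-(590,278). The puller is at (400,490). I'll enlarge to decide which bar is the fence.

```bash
python3 - <<'E'
from h import *
p,C,s=load("w1"); i=cv2.resize(p[95:220,160:410],(800,400),interpolation=cv2.INTER_CUBIC); save("w1c",cv2.convertScaleAbs(i,alpha=1.5))
E
```

```text
(no output)
```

View pics/w1c.png

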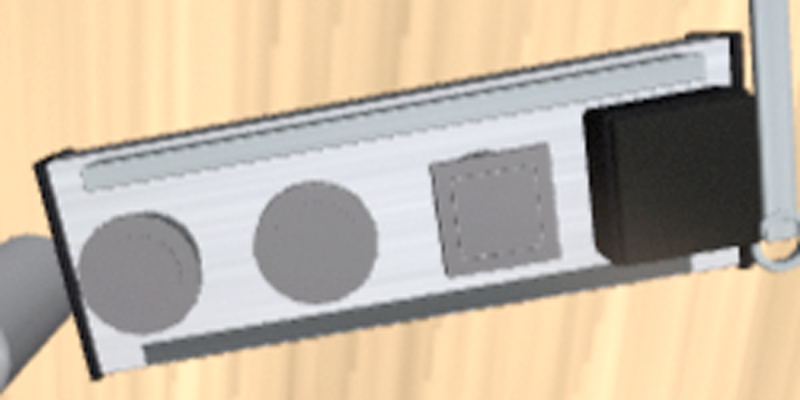

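Request:
play_rows(
  translation=[
    [-0.06,-0.012,0.02],
    [-0.12,-0.025,0.02],
    [-0.18,-0.038,0.02],
    [-0.239,-0.052,0.02],
    [-0.239,-0.052,0.02],
    [-0.239,-0.052,0.02],
  ],
  rotation=[
    [0,0,0],
    [0,0,0],
    [0,0,0],
    [0,0,0],
    [0,0,0],
    [0,0,0],
  ],
  gripper=[-1,-1,-1,-1,-1,-1],
)

```text
time_s: 2.45
eef_pos: [479.9, -239.7, 280.5]
ee_rot: [0.0, 0.689, 0.725, 0.0]
force: [-0.2, -0.3, 0.1]
grip_width: 1.001
grip_force: 0.0
```

```bash
python3 - <<'E'
from h import *
p,C,s=snap("wrist","w2"); save("w2",cv2.convertScaleAbs(cv2.resize(p,(800,600),interpolation=cv2.INTER_CUBIC),alpha=1.5)); print(s["eef_pos"])
E
```

```text
[ 479.879934   -239.69691993  280.54626379]
```

View pics/w2.png

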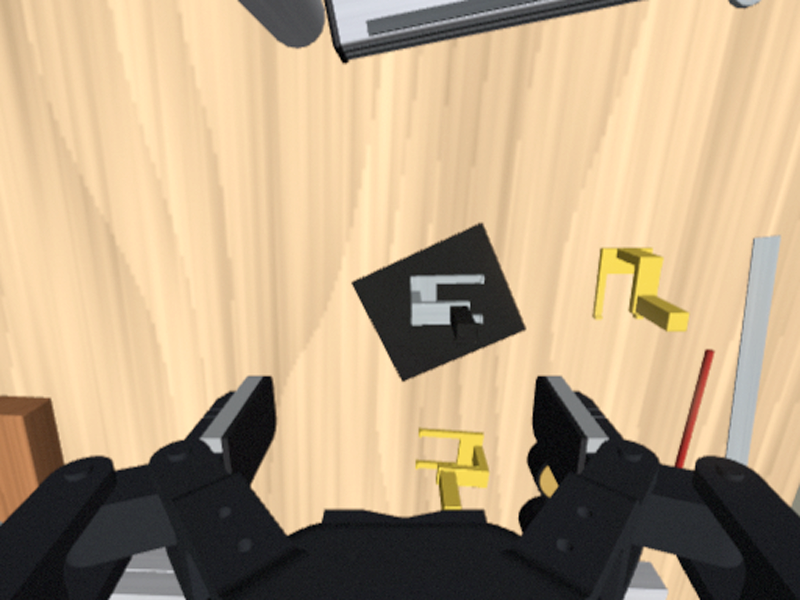

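```bash
python3 - <<'E'
from h import *
p,C,s=load("w1"); r=lambda x,y:np.array([160+x/3.2,95+y/3.2])
A=onz(C,r(495,210),80);B=onz(C,r(315,242),80);D=onz(C,r(140,273),80)
T=load("top0")[1]
for n,w,t in(("sq",(495,210),(357,295)),("a",(315,242),(366,342)),("b",(140,273),(376,390))):
    X,e=tri([(C,r(*w)),(T,np.array(t)/1.5625)]); print(n,X.round(1),np.round(e,1),onz(C,r(*w),80).round(1))
u=(A-D)/np.linalg.norm(A-D); yaw=np.arctan2(u[1],u[0]); v=np.array([-u[1],u[0],0]); print("yaw",yaw,np.linalg.norm(A-B),np.linalg.norm(B-D))
O=A-38*u; O[2]=0
for sy in(1,-1):
  for z in(53,80):
    for sx in(-125,125):
      print(sy,z,sx,[((proj(C,O+sx*u+sy*k*v+[0,0,z])-[160,95])*3.2).round(0) for k in(38,48)])
for sx,sy in((-150,50),(150,50),(-150,-50),(150,-50)): print("corner",sx,sy,((proj(C,O+sx*u+sy*v+[0,0,50])-[160,95])*3.2).round(0))
W=load("w2")[1]
print("puller w2 vs top: ")
q=1/1.5625
for n,w,t in(("tipL",(484,278),(337.6,207)),("tipR",(483,319),(353.4,207)),("rearL",(411,277),(338,235.75))):
    X,e=tri([(W,np.array(w)*q),(T,t)]); print(n,X.round(1),np.round(e,1),onz(W,np.array(w)*q,8).round(1))
E
```

```text
sq [594.3  10.3  71.5] [0.7 0.4] [593.4  12.   80. ]
a [520.5  -6.5  72.4] [0.3 0.2] [520.9  -4.9  80. ]
b [447.  -24.   70.8] [0.1 0.1] [448.9 -21.7  80. ]
yaw 0.22845761903912803 74.48213982254954 73.91837132572145
1 53 -125 [array([ 98., 180.]), array([ 93., 157.])]
1 53 125 [array([678.,  73.]), array([677.,  49.])]
1 80 -125 [array([ 83., 190.]), array([ 77., 165.])]
1 80 125 [array([705.,  76.]), array([703.,  50.])]
-1 53 -125 [array([139., 343.]), array([144., 363.])]
-1 53 125 [array([689., 248.]), array([690., 269.])]
-1 80 -125 [array([127., 364.]), array([133., 385.])]
-1 80 125 [array([715., 262.]), array([716., 285.])]
corner -150 50 [ 37. 162.]
corner 150 50 [734.  33.]
corner -150 -50 [ 94. 374.]
corner 150 -50 [744. 262.]
puller w2 vs top: 
tipL [ 560.9 -266.7    2.4] [0.7 0.4] [ 560.4 -264.5    8. ]
tipR [ 560.9 -304.6   16.4] [0.9 0.6] [ 563.6 -306.5    8. ]
rearL [ 487.9 -267.4    6.8] [1.  0.6] [ 489.4 -267.     8. ]
```

Comparing the bars with their projected ends: the +y bar matches z=80, so the fence is on +y. The −y bar matches z=53, so it is the strip and −y is the open side. The puller has to point its tines along beam +y (yaw ≈ 1.80). In w2 the puller's tine tips are at (484,278) and (483,319), its rear at (411,277), which puts the origin near (532,−287) with yaw ≈ 0.05. Next is a closer look on the way down.

Request:
play_rows(
  translation=[
    [-0.025,0.025,0.03],
    [-0.05,0.05,0.06],
    [-0.05,0.05,0.09],
    [-0.05,0.05,0.09],
    [-0.05,0.05,0.09],
  ],
  rotation=[
    [0,0,0],
    [0,0,0],
    [0,0,0],
    [0,0,0],
    [0,0,0],
  ],
  gripper=[-1,-1,-1,-1,-1],
)

```text
time_s: 3.12
eef_pos: [532.8, -287.7, 192.2]
ee_rot: [0.001, 0.689, 0.725, 0.0]
force: [0.7, -0.1, 0.7]
grip_width: 1.0
grip_force: 0.0
```

```bash
python3 - <<'E'
from h import *
p,C,s=snap("wrist","w3"); print(s["eef_pos"])
g=proj(C,[532,-287,50]); print(g); x,y=(g-[80,60]).astype(int); x=max(x,0);y=max(y,0);print(x,y)
save("w3",cv2.convertScaleAbs(cv2.resize(p[y:y+120,x:x+160],(800,600),interpolation=cv2.INTER_CUBIC),alpha=1.8,beta=15))
E
```

```text
[ 532.82047235 -287.66166425  192.15470156]
[256.42550654 180.27359673]
176 120
```

View pics/w3.png

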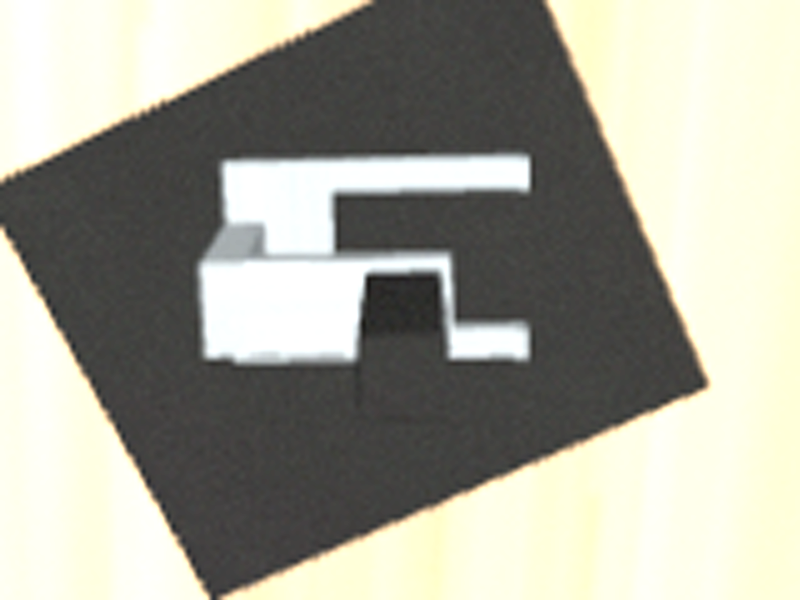

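```bash
python3 - <<'E'
from h import *
from scipy.optimize import least_squares
p,C,s=load("w3")
P=[((-42,24,5),(222,160)),((29,24,7.5),(529,154)),((29,-24,7.5),(529,360)),((-17,17,5),(333,192)),((-8,8,48),(367,272)),((8,8,48),(438,272)),((-8,8,98),(362,335)),((8,8,98),(443,335)),((-42,10,48),(200,262)),((10,10,48),(452,254)),((-42,-10,48),(205,359))]
X=np.array([a for a,b in P],float); U=np.array([b for a,b in P])/5+[176,120]
def res(q,zs=1):
    c,n=np.cos(q[3]),np.sin(q[3]); Y=X@np.array([[c,n,0],[-n,c,0],[0,0,1]])+q[:3]
    return np.ravel([proj(C,y) for y in Y]-U)
r=least_squares(res,[532,-287,3,.05]); print(r.x.round(3)); print(res(r.x).reshape(-1,2).round(1).tolist())
x,y,z,a=r.x
delta([x,y,z+76-19],a+np.pi/2)
E
```

```text
[ 5.32550e+02 -2.87519e+02  3.99600e+00  7.10000e-02]
[[-0.0, 0.6], [-0.0, 0.8], [-0.2, -0.4], [-0.5, -0.3], [-0.4, -0.5], [0.9, -0.8], [-1.1, 0.2], [1.3, -0.2], [-0.1, 0.3], [0.0, 0.8], [0.1, -0.5]]
shift [ 0.0007 -0.0005  0.1314]  toolx heading 1.621 tooly 0.0502
rot [ 0.0022  0.002  -0.0204]
```

The close crop fits the puller model to about 1 px: origin (532.6, −287.5, z≈4) with yaw 0.071. Its grip lies directly below the TCP.

Request:
play_rows(
  translation=[
    [0.0007,-0.0005,0.045],
    [0.0007,-0.0005,0.09],
    [0.0007,-0.0005,0.12],
    [0.0007,-0.0005,0.131],
    [0.0007,-0.0005,0.131],
    [0.0007,-0.0005,0.131],
  ],
  rotation=[
    [0,0,-0.02],
    [0,0,-0.02],
    [0,0,-0.02],
    [0,0,-0.02],
    [0,0,-0.02],
    [0,0,-0.02],
  ],
  gripper=[-1,-1,-1,-1,-1,-1],
)

```text
time_s: 3.92
eef_pos: [532.3, -288.3, 61.1]
ee_rot: [0.001, 0.682, 0.731, 0.0]
force: [-0.5, -0.6, -0.2]
grip_width: 0.999
grip_force: 0.0
```

Request:
play_rows(
  translation=[
    [0,0,0],
    [0,0,0],
    [0,0,0],
    [0,0,0],
    [0,0,0],
    [0,0,0],
    [0,0,0],
    [0,0,0],
  ],
  rotation=[
    [0,0,0],
    [0,0,0],
    [0,0,0],
    [0,0,0],
    [0,0,0],
    [0,0,0],
    [0,0,0],
    [0,0,0],
  ],
  gripper=[1,1,1,1,1,1,1,1],
  force=80,
)

```text
time_s: 4.92
eef_pos: [531.6, -287.8, 59.4]
ee_rot: [0.0, 0.682, 0.731, 0.0]
force: [-0.3, 0.2, 3.0]
grip_width: 0.177
grip_force: 78.0
```

Request:
play_rows(
  translation=[
    [0,0,-0.01],
    [0,0,-0.04],
    [0,0,-0.08],
    [0,0,-0.12],
    [0.04,0.019,-0.14],
    [0.08,0.037,-0.14],
    [0.12,0.055,-0.14],
    [0.16,0.073,-0.14],
    [0.195,0.089,-0.14],
    [0.21,0.096,-0.14],
  ],
  rotation=[
    [0,0,0],
    [0,0,-0.1],
    [0,0,-0.28],
    [0,0,-0.45],
    [0,0,-0.62],
    [0,0,-0.8],
    [0,0,-0.98],
    [0,0,-1.15],
    [0,0,-1.32],
    [0,0,-1.5],
  ],
  gripper=[1,1,1,1,1,1,1,1,1,1],
)

```text
time_s: 6.18
eef_pos: [613.2, -69.5, 199.6]
ee_rot: [-0.0, -0.003, 1.0, 0.0]
force: [-0.7, -0.8, -1.5]
grip_width: 0.175
grip_force: 78.1
```

Request:
play_rows(
  translation=[
    [0,0,0],
    [0,0,0],
    [0,0,0],
    [0,0,0],
  ],
  rotation=[
    [0,0,-0.12],
    [0,0,-0.228],
    [0,0,-0.228],
    [0,0,-0.228],
  ],
  gripper=[1,1,1,1],
)

```text
time_s: 6.68
eef_pos: [612.8, -71.7, 199.4]
ee_rot: [-0.0, -0.112, 0.994, 0.0]
force: [-0.6, 0.1, -0.8]
grip_width: 0.174
grip_force: 78.1
```

```bash
python3 - <<'E'
from h import *
p,C,s=snap("wrist","w4"); print(s["eef_pos"],s["force"])
delta([612.8,-71.8,200],1.80+np.pi/2)
save("w4",cv2.convertScaleAbs(cv2.resize(p[40:310,60:420],(800,600),interpolation=cv2.INTER_CUBIC),alpha=1.6,beta=10))
E
```

```text
[612.81446512 -71.6524229  199.42889429] [-0.60406567  0.14498254 -0.83987555]
shift [ 0.0001 -0.0001 -0.0006]  toolx heading -2.9171 tooly 1.7953
rot [-0.      0.     -0.0047]
```

View pics/w4.png

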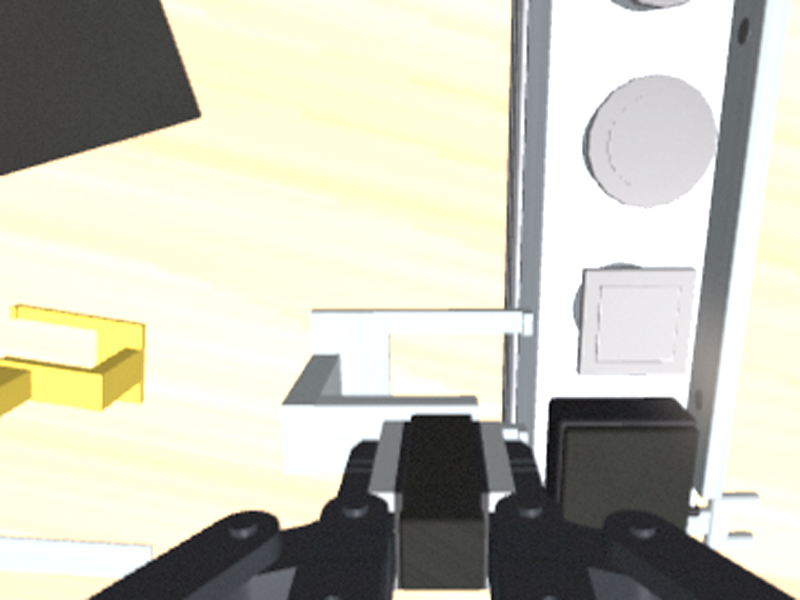

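Wrist view w4: the puller hangs level, fork-left edge (312,311)–(532,312). The square head's corners are (583,269), (694,268), (695,374) and (579,374). I'll fit both.

```bash
python3 - <<'E'
from h import *
from scipy.optimize import least_squares
p,C,s=load("w4"); sc=800/360
def fit(P,q0,extra=None,fz=None):
    X=np.array([a for a,b in P],float); U=np.array([b for a,b in P])/sc+[60,40]
    def res(q):
        if fz is not None: q=np.r_[q[:2],fz,q[2]]
        c,n=np.cos(q[3]),np.sin(q[3]); Y=X@np.array([[c,n,0],[-n,c,0],[0,0,1]])+q[:3]
        e=np.ravel([proj(C,y) for y in Y]-U)
        if extra: e=np.r_[e,np.ravel([proj(K,q[:3]+[0,0,30])-u for K,u in extra])]
        return e
    r=least_squares(res,q0 if fz is None else [q0[0],q0[1],q0[3]]); print(r.x.round(3),res(r.x).round(1)); return r.x
# puller
P=[((-42,24,5),(312,311)),((29,24,7.5),(532,311)),((-17,17,5),(390,333)),((-42,10,48),(283,404)),((10,10,48),(477,398)),((29,17,7.5),(532,334))]
a=fit(P,[613,-72,143,1.8]); a2=fit(P,[613,-72,143,1.8],fz=s["eef_pos"][2]-56.2)
print("rel to tcp",a2[:2]-s["eef_pos"][:2])
Q=[((-24,24,30),(694,374)),((24,24,30),(694,268)),((24,-24,30),(583,269)),((-24,-24,30),(579,374))]
# beam frame: image up = -x world, right=+y
Q=[((-24,-24,30),(583,269)),((-24,24,30),(694,268)),((24,24,30),(695,374)),((24,-24,30),(579,374))]
W=load("w1")[1];T=load("top0")[1]
ex=[(W,np.array([160+495/3.2,95+210/3.2])),(T,np.array([357,295])/1.5625)]
fit(Q,[593,11,50,.228]); fit(Q,[593,11,50,.228],fz=50.); fit(Q,[593,11,50,.228],ex)
E
```

```text
[614.353 -70.676 139.948   1.805] [-0.1  0.3 -0.4  0.1 -0.3 -0.6  0.2 -0.5  1.   1.3 -0.7 -0.8]
[613.294 -70.783   1.805] [-0.9  0.   0.5 -0.2 -0.5 -0.8 -1.   0.   1.6  1.8  0.2 -0.9]
rel to tcp [0.47955519 0.86899228]
[5.93285e+02 1.15250e+01 5.13360e+01 2.66000e-01] [ 0.1  0.5  1.6 -1.2 -2.6 -0.6  0.8  1.3]
[5.93531e+02 1.20280e+01 2.66000e-01] [ 0.2  0.6  1.4 -1.1 -2.7 -0.8  0.9  1.2]
[5.93307e+02 1.16310e+01 5.09450e+01 2.66000e-01] [ 0.1  0.5  1.5 -1.2 -2.6 -0.7  0.8  1.2  0.   0.4 -1.  -0.5]
```

Request:
play_rows(
  translation=[
    [0,0,0.04],
    [0,0,0.07],
    [0,0,0.083],
    [0,0,0.083],
    [0.0003,0.02,0.083],
    [0.0005,0.04,0.083],
    [0.0005,0.05,0.083],
    [0.0005,0.05,0.083],
  ],
  rotation=[
    [0,0,-0.003],
    [0,0,-0.003],
    [0,0,-0.003],
    [0,0,-0.003],
    [0,0,-0.003],
    [0,0,-0.003],
    [0,0,-0.003],
    [0,0,-0.003],
  ],
  gripper=[1,1,1,1,1,1,1,1],
)

```text
time_s: 7.72
eef_pos: [601.1, -22.0, 116.7]
ee_rot: [0.0, -0.115, 0.993, -0.0]
force: [0.2, -0.2, -1.7]
grip_width: 0.176
grip_force: 78.1
```

```bash
python3 - <<'E'
from h import *
p,C,s=snap("scene","s5"); print(s["eef_pos"],s["force"])
delta([593.1,11.1,116],1.8+np.pi/2)
b=snap("wrist","w5")[0]
g=proj(C,[600,0,80]);x,y=(g-[50,40]).astype(int)
a=cv2.resize(p[y:y+75,x:x+100],(400,300),interpolation=cv2.INTER_CUBIC)
save("w5",cv2.convertScaleAbs(np.vstack([cv2.resize(b[60:285,100:400],(800,600))[:, 0:800][:600],])[:,:],alpha=1.6,beta=10))
E
```

```text
[601.1472455  -22.00333113 116.68773016] [ 0.15218568 -0.19052022 -1.65807571]
shift [0.0002 0.0348 0.0006]  toolx heading -2.9116 tooly 1.8008
rot [-0.0004  0.0003  0.0008]
```

View pics/w5.png

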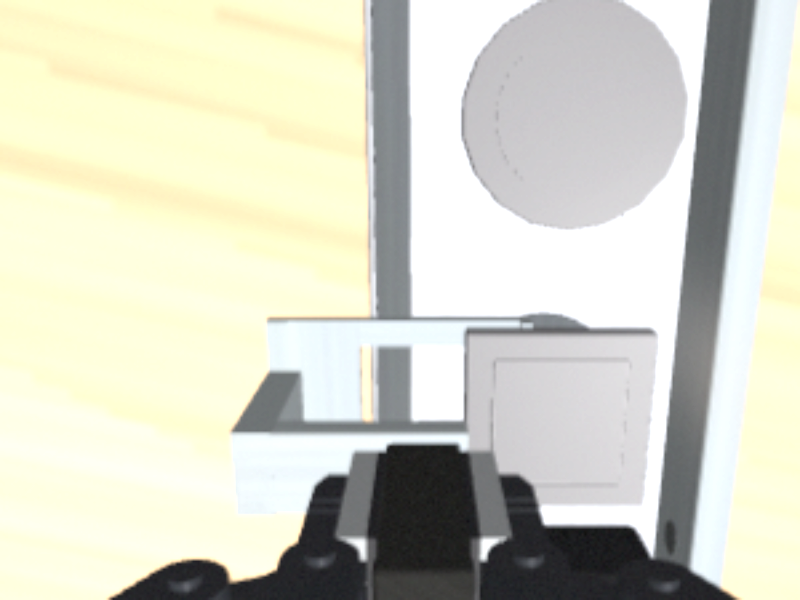

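w5 shows the left tine running under the head at about (500,325), aligned with the head edge and free of the strip. I'll insert the rest.

Request:
play_rows(
  translation=[
    [0.0001,0.01,0],
    [0.0002,0.02,0],
    [0.0002,0.028,0],
    [0.0002,0.032,0],
    [0.0002,0.0348,0],
    [0.0002,0.0348,0],
    [0.0002,0.0348,0],
  ],
  rotation=[
    [0,0,0],
    [0,0,0],
    [0,0,0],
    [0,0,0],
    [0,0,0],
    [0,0,0],
    [0,0,0],
  ],
  gripper=[1,1,1,1,1,1,1],
  force=110,
)

```text
time_s: 8.7
eef_pos: [593.1, 10.6, 116.3]
ee_rot: [0.0, -0.114, 0.993, -0.0]
force: [0.1, -0.8, -2.0]
grip_width: 0.177
grip_force: 107.1
```

```bash
python3 - <<'E'
from h import *
p,C,s=snap("wrist","w6"); print(s["eef_pos"],s["force"],s["wrist_torque"])
save("w6",cv2.convertScaleAbs(cv2.resize(p[100:280,150:390],(800,600),interpolation=cv2.INTER_CUBIC),alpha=1.6,beta=10))
E
```

```text
[593.12214772  10.64661498 116.29733572] [ 0.1458034  -0.8166951  -1.99118312] [-0.00369545 -0.02084971  0.00048287]
```

View pics/w6.png

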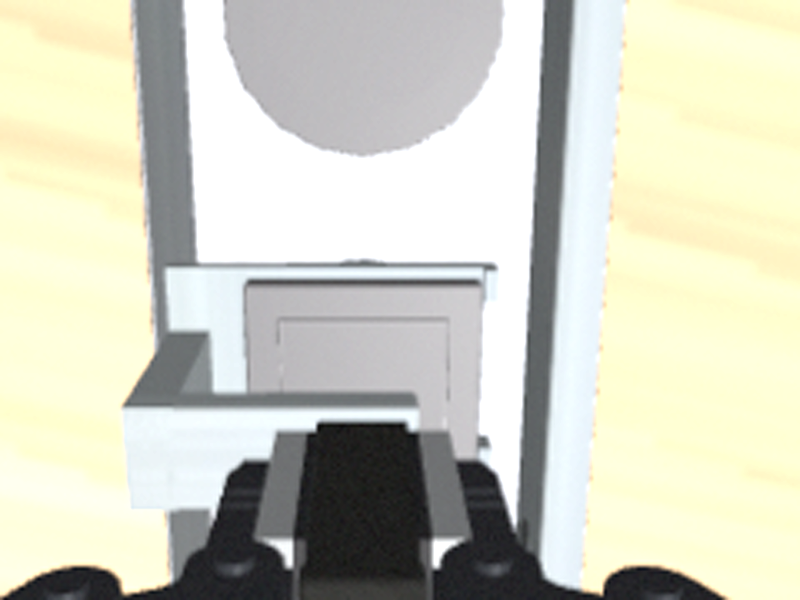

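The nib at (490,285) stands just past the head's edge at (481,283). I'll compute the remaining offset.

```bash
python3 - <<'E'
from h import *
p,C,s=load("w6"); f=lambda x,y:np.array([150+x*.3,100+y*.3]); d=np.array([np.cos(1.8),np.sin(1.8)]); n=np.array([-d[1],d[0]])
for nm,px,z in(("headback",(246,281),80.),("headfront",(481,281),80.),("nibfront",(496,265),67.5),("nibfront_in",(486,268),67.5),("rear",(165,266),65.),("armrear",(124,406),108.),("armfront",(417,396),108.)):
    X=onz(C,f(*px),z)[:2]-[593.4,11.8]; print(nm,(X@d).round(1),(X@n).round(1))
E
```

```text
headback -23.5 24.3
headfront 23.0 24.2
nibfront 27.6 24.3
nibfront_in 25.6 23.7
rear -42.6 23.6
armrear -41.9 9.4
armfront 8.9 11.2
```

Request:
play_rows(
  translation=[
    [0,0.0007,-0.004],
    [0,0.0007,-0.007],
    [0,0.0007,-0.0085],
    [0,0.0007,-0.01],
    [0,0.0007,-0.0115],
    [0,0.0007,-0.013],
    [0,0.0007,-0.0145],
    [0,0.0007,-0.016],
    [0,0.0007,-0.0175],
    [0,0.0007,-0.0175],
  ],
  rotation=[
    [0,0,0],
    [0,0,0],
    [0,0,0],
    [0,0,0],
    [0,0,0],
    [0,0,0],
    [0,0,0],
    [0,0,0],
    [0,0,0],
    [0,0,0],
  ],
  gripper=[1,1,1,1,1,1,1,1,1,1],
)

```text
time_s: 10.0
eef_pos: [593.4, 11.5, 134.7]
ee_rot: [0.001, -0.114, 0.993, -0.0]
force: [-0.1, 0.0, -1.0]
grip_width: 0.172
grip_force: 108.4
```

Request:
play_rows(
  translation=[
    [0,0,-0.003],
    [0,0,-0.006],
    [0,0,-0.01],
    [0,0,-0.015],
    [0,0,-0.02],
    [0,0,-0.03],
    [0,0,-0.04],
    [0,0,-0.05],
    [0,0,-0.055],
    [0,0,-0.055],
  ],
  rotation=[
    [0,0,0],
    [0,0,0],
    [0,0,0],
    [0,0,0],
    [0,0,0],
    [0,0,0],
    [0,0,0],
    [0,0,0],
    [0,0,0],
    [0,0,0],
  ],
  gripper=[1,1,1,1,1,1,1,1,1,1],
)

```text
time_s: 11.25
eef_pos: [593.0, 11.5, 189.1]
ee_rot: [0.0, -0.114, 0.993, -0.0]
force: [0.4, -0.5, -1.9]
grip_width: 0.169
grip_force: 108.4
```

```bash
python3 - <<'E'
from h import *
b=snap("wrist","w7")[0]; p,C,s=snap("scene","s7"); print(s["eef_pos"],s["force"],s["wrist_torque"])
g=proj(C,[593,12,150]);x,y=(g-[50,55]).astype(int)
a=np.hstack([cv2.resize(p[y:y+110,x:x+95],(400,463),interpolation=cv2.INTER_CUBIC),cv2.resize(b[100:310,160:341],(400,463),interpolation=cv2.INTER_CUBIC)])
save("w7",cv2.convertScaleAbs(a,alpha=1.6,beta=10))
E
```

```text
[592.84571883  11.53607683 188.68732631] [-0.18872764  0.96716711 -2.37209146] [-0.00360976  0.00022596  0.01371281]
```

View pics/w7.png

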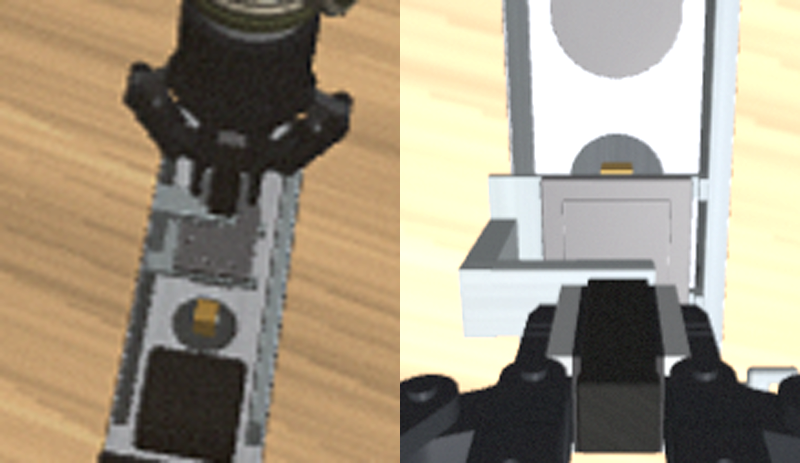

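The cap sits on the fork between the nibs, and the bare brass stem is visible at (207,318). Now I carry it gently over to the free half of the tray. By my count I have already viewed 11 pictures, one over the limit, so I'll work from numbers alone from here.

Request:
play_rows(
  translation=[
    [-0.001,0.005,0],
    [-0.0025,0.016,0],
    [-0.005,0.033,0],
    [-0.008,0.054,0],
    [-0.011,0.077,0],
    [-0.015,0.1,0],
    [-0.018,0.123,0],
    [-0.022,0.146,0],
    [-0.025,0.168,0],
    [-0.028,0.188,0],
  ],
  rotation=[
    [0,0,0],
    [0,0,0],
    [0,0,0],
    [0,0,0],
    [0,0,0],
    [0,0,0],
    [0,0,0],
    [0,0,0],
    [0,0,0],
    [0,0,0],
  ],
  gripper=[1,1,1,1,1,1,1,1,1,1],
)

```text
time_s: 12.6
eef_pos: [577.1, 202.7, 188.8]
ee_rot: [-0.0, -0.115, 0.993, 0.0]
force: [0.6, -0.8, -1.0]
grip_width: 0.176
grip_force: 108.4
```

Request:
play_rows(
  translation=[
    [-0.0025,0.016,0],
    [-0.0045,0.03,0],
    [-0.006,0.039,0],
    [-0.0066,0.044,0],
    [-0.0066,0.044,0.005],
    [-0.0066,0.044,0.015],
    [-0.0066,0.044,0.03],
    [-0.0066,0.044,0.045],
    [-0.0066,0.044,0.055],
    [-0.0066,0.044,0.06],
  ],
  rotation=[
    [0,0,0],
    [0,0,0],
    [0,0,0],
    [0,0,0],
    [0,0,0],
    [0,0,0],
    [0,0,0],
    [0,0,0],
    [0,0,0],
    [0,0,0],
  ],
  gripper=[1,1,1,1,1,1,1,1,1,1],
)

```text
time_s: 13.85
eef_pos: [573.8, 245.2, 127.9]
ee_rot: [-0.0, -0.114, 0.993, -0.0]
force: [0.3, -0.4, -1.3]
grip_width: 0.168
grip_force: 108.4
```

```bash
python3 - <<'E'
from h import *
p,C,s=snap("top","t8"); print(s["eef_pos"],s["force"]); 
q,D,s=snap("wrist","w8")
T=load("top0"); print("puller bottom",s["eef_pos"][2]-56.3)
# tray mask in initial top: greyish (low saturation) region
hsv=cv2.cvtColor(T[0],cv2.COLOR_RGB2HSV); m=((hsv[...,1]<60)&(hsv[...,2]>60)).astype(np.uint8); m[:160]=0;m[260:]=0;m[:,:75]=0;m[:,175:]=0
c=max(cv2.findContours(m,cv2.RETR_EXTERNAL,cv2.CHAIN_APPROX_NONE)[0],key=cv2.contourArea)
r=cv2.minAreaRect(c); print(r); 
b=np.array([onz(T[1],x,8)[:2] for x in cv2.boxPoints(r)]); print(b.round(1),b.mean(0).round(1),np.linalg.norm(b[0]-b[1]),np.linalg.norm(b[1]-b[2]))
E
```

```text
[573.75045442 245.24947139 127.93731725] [ 0.28733498 -0.39798612 -1.31021622]
puller bottom 71.4279571456571
((124.24163818359375, 208.81411743164062), (49.26462936401367, 75.11636352539062), 52.43141174316406)
[[533.  403.8]
 [657.  255.2]
 [555.2 169.9]
 [434.3 317.4]] [544.9 286.6] 193.61151935974624 132.810584552674
```

Request:
play_rows(
  translation=[
    [0,0,0.01],
    [0,0,0.022],
    [0,0,0.034],
    [0,0,0.042],
    [0,0,0.0455],
    [0,0,0.0465],
    [0,0,0.0475],
    [0,0,0.0485],
    [0,0,0.0495],
    [0,0,0.0505],
  ],
  rotation=[
    [0,0,0],
    [0,0,0],
    [0,0,0],
    [0,0,0],
    [0,0,0],
    [0,0,0],
    [0,0,0],
    [0,0,0],
    [0,0,0],
    [0,0,0],
  ],
  gripper=[1,1,1,1,1,1,1,1,1,1],
)

```text
time_s: 15.2
eef_pos: [573.9, 245.3, 78.3]
ee_rot: [0.0, -0.114, 0.993, 0.0]
force: [0.0, 0.6, -1.0]
grip_width: 0.17
grip_force: 108.4
```

Request:
play_rows(
  translation=[
    [0,0,0.001],
    [0,0,0.002],
    [0,0,0.003],
    [0,0,0.004],
    [0,0,0.0055],
    [0,0,0.007],
    [0,0,0.007],
    [0,0,0.007],
  ],
  rotation=[
    [0,0,0],
    [0,0,0],
    [0,0,0],
    [0,0,0],
    [0,0,0],
    [0,0,0],
    [0,0,0],
    [0,0,0],
  ],
  gripper=[1,1,1,1,1,1,1,1],
)

```text
time_s: 16.2
eef_pos: [573.9, 245.3, 71.3]
ee_rot: [0.0, -0.114, 0.993, 0.0]
force: [-0.5, -0.4, -2.9]
grip_width: 0.173
grip_force: 108.4
```

```bash
python3 - <<'E'
from h import *
p,C,s=snap("wrist","w9"); print(s["eef_pos"],s["force"])
# image rows of head edge: compare w6/w7 head position inside hand view via luminance profile along column at head's visible back strip
for t in("w7","w9"):
    q=load(t)[0].astype(int)
    x0=258
    print(t,q[100:215:3,x0].sum(1).tolist())
    print(t,q[205,190:300:3].sum(1).tolist())
E
```

```text
[573.92862208 245.31852747  71.31542065] [-0.45779524 -0.42148384 -2.87553016]
w7 [328, 328, 327, 327, 330, 329, 326, 328, 327, 329, 331, 330, 464, 497, 496, 496, 496, 497, 499, 498, 387, 214, 217, 216, 212, 148, 298, 223, 337, 338, 285, 338, 337, 335, 335, 338, 334, 335, 334]
w7 [443, 443, 385, 184, 179, 178, 182, 235, 425, 425, 425, 397, 315, 316, 320, 321, 323, 321, 325, 327, 328, 332, 333, 335, 338, 341, 343, 345, 344, 345, 349, 349, 353, 355, 484, 160, 291]
w9 [466, 470, 472, 471, 466, 408, 442, 436, 428, 427, 435, 430, 433, 438, 432, 429, 444, 449, 431, 422, 432, 436, 430, 431, 440, 444, 350, 369, 275, 342, 343, 287, 344, 339, 343, 343, 342, 341, 340]
w9 [484, 472, 357, 184, 181, 188, 189, 243, 433, 433, 434, 266, 321, 320, 325, 327, 330, 332, 334, 337, 336, 339, 340, 341, 345, 347, 348, 350, 350, 352, 355, 359, 358, 360, 353, 432, 433]
```

Request:
play_rows(
  translation=[
    [0,-0.004,0],
    [0,-0.012,0],
    [0,-0.024,0],
    [0,-0.038,0],
    [0,-0.052,0],
    [0,-0.066,0],
    [0,-0.075,0],
    [0,-0.075,-0.02],
    [0,-0.075,-0.06],
    [0,-0.075,-0.12],
  ],
  rotation=[
    [0,0,0],
    [0,0,0],
    [0,0,0],
    [0,0,0],
    [0,0,0],
    [0,0,0],
    [0,0,0],
    [0,0,0],
    [0,0,0],
    [0,0,0],
  ],
  gripper=[1,1,1,1,1,1,1,1,1,1],
)

```text
time_s: 17.5
eef_pos: [590.2, 171.9, 191.2]
ee_rot: [-0.002, -0.114, 0.993, 0.0]
force: [1.1, 0.1, -0.6]
grip_width: 0.169
grip_force: 108.5
```

```bash
python3 - <<'E'
from h import *
p,C,s=snap("wrist","w10"); print(s["eef_pos"],s["force"])
T=snap("top","t10")
# cap check: head blob in wrist & top
for nm,(im,K,_) in(("wrist",(p,C,s)),("top",T)):
    g=proj(K,[574,246,33]); print(nm,"expected",g.round(1))
    hsv=cv2.cvtColor(im,cv2.COLOR_RGB2HSV).astype(int); x,y=g.astype(int); v=im[y,x].astype(int); print(v)
    m=(np.abs(im.astype(int)-v).max(2)<14).astype(np.uint8); n,l,st,ce=cv2.connectedComponentsWithStats(m,connectivity=4); k=l[y,x]
    print(st[k],onz(K,ce[k],33).round(1)); r=cv2.minAreaRect(np.argwhere(l==k)[:,::-1].astype(np.float32)); b=[onz(K,q,33)[:2] for q in cv2.boxPoints(r)]
    print(np.round(b,1).tolist())
delta([532.3,-288,200],.071+np.pi/2)
E
```

```text
[590.19549107 171.94283138 191.24334195] [ 1.11723076  0.1003443  -0.59708806]
wrist expected [326.9 177.4]
[136 134 136]
[ 303  156   47   43 1749] [573.5 245.6  33. ]
[[557.1, 214.0], [545.9, 262.2], [591.2, 277.2], [602.9, 226.8]]
top expected [137.5 196.6]
[48 43 37]
[  63  124  104  260 4644] [426.8 270.7  33. ]
[[121.5, 398.3], [766.8, 274.2], [732.2, 137.3], [94.4, 271.7]]
shift [ 0.1642 -0.4345 -0.003 ]  toolx heading -2.9121 tooly 1.8003
rot [0.0092 0.0102 1.7292]
```

The cap stands at (573.5, 245.6): its outline at head height measures about 48 x 50 mm, right where it was set down. The puller goes back to the mat.

Request:
play_rows(
  translation=[
    [0.01,-0.026,-0.01],
    [0.028,-0.075,-0.01],
    [0.046,-0.12,-0.01],
    [0.064,-0.17,-0.01],
    [0.082,-0.217,-0.01],
    [0.1,-0.265,-0.01],
    [0.118,-0.312,-0.01],
    [0.136,-0.36,-0.01],
    [0.152,-0.403,-0.01],
    [0.164,-0.4345,-0.005],
  ],
  rotation=[
    [0,0,0.1],
    [0,0,0.27],
    [0,0,0.44],
    [0,0,0.61],
    [0,0,0.78],
    [0,0,0.95],
    [0,0,1.12],
    [0,0,1.29],
    [0,0,1.46],
    [0,0,1.63],
  ],
  gripper=[1,1,1,1,1,1,1,1,1,1],
)

```text
time_s: 18.85
eef_pos: [529.3, -290.2, 195.8]
ee_rot: [0.0, 0.647, 0.762, -0.0]
force: [0.1, -0.2, -0.8]
grip_width: 0.167
grip_force: 108.6
```

Request:
play_rows(
  translation=[
    [0,0,0],
    [0,0,0],
    [0,0,0],
    [0,0,0],
  ],
  rotation=[
    [0,0,0.099],
    [0,0,0.099],
    [0,0,0.099],
    [0,0,0.099],
  ],
  gripper=[1,1,1,1],
)

```text
time_s: 19.35
eef_pos: [530.1, -287.8, 196.3]
ee_rot: [0.0, 0.681, 0.732, -0.0]
force: [0.3, 0.0, -0.9]
grip_width: 0.169
grip_force: 108.6
```

```bash
python3 -c "
from h import *
print(ctrl.sense()['eef_pos']);delta([532.3,-288,60.5],.071+np.pi/2)"
```

```text
[ 530.061646   -287.76132441  196.33320505]
shift [-0.0004  0.0022  0.1358]  toolx heading 1.6435 tooly 0.0727
rot [0.0001 0.0001 0.0017]
```

Request:
play_rows(
  translation=[
    [0,0.002,0.04],
    [0,0.002,0.08],
    [0,0.002,0.11],
    [0,0.002,0.125],
    [0,0.002,0.132],
    [0,0.002,0.134],
    [0,0.002,0.1355],
    [0,0.002,0.1355],
  ],
  rotation=[
    [0,0,0],
    [0,0,0],
    [0,0,0],
    [0,0,0],
    [0,0,0],
    [0,0,0],
    [0,0,0],
    [0,0,0],
  ],
  gripper=[1,1,1,1,1,1,1,1],
)

```text
time_s: 20.35
eef_pos: [532.1, -288.2, 61.4]
ee_rot: [0.0, 0.682, 0.732, 0.0]
force: [0.3, 0.1, -1.2]
grip_width: 0.173
grip_force: 108.7
```

Request:
play_rows(
  translation=[
    [0,0,0.0005],
    [0,0,0.001],
    [0,0,0.001],
  ],
  rotation=[
    [0,0,0],
    [0,0,0],
    [0,0,0],
  ],
  gripper=[1,1,1],
)

```text
time_s: 20.72
eef_pos: [531.9, -288.0, 59.8]
ee_rot: [-0.0, 0.682, 0.732, -0.0]
force: [-0.5, 0.1, -0.4]
grip_width: 0.171
grip_force: 108.7
```

Request:
play_rows(
  translation=[
    [0,0,0.0004],
    [0,0,0.0008],
    [0,0,0.0008],
  ],
  rotation=[
    [0,0,0],
    [0,0,0],
    [0,0,0],
  ],
  gripper=[1,1,1],
)

```text
time_s: 21.1
eef_pos: [532.0, -288.0, 59.5]
ee_rot: [0.0, 0.682, 0.732, -0.0]
force: [-2.3, 1.2, 5.7]
grip_width: 0.165
grip_force: 109.1
```

Contact at 5.7 N, so the puller is standing on the mat. I'll open and rise.

Request:
play_rows(
  translation=[
    [0,0,0],
    [0,0,0],
    [0,0,0],
    [0,0,0],
    [0,0,0],
    [0,0,0],
    [0,0,0],
    [0,0,0],
  ],
  rotation=[
    [0,0,0],
    [0,0,0],
    [0,0,0],
    [0,0,0],
    [0,0,0],
    [0,0,0],
    [0,0,0],
    [0,0,0],
  ],
  gripper=[0.2,-0.3,-1,-1,-1,-1,-1,-1],
)

```text
time_s: 22.1
eef_pos: [531.9, -288.0, 59.0]
ee_rot: [-0.0, 0.682, 0.732, -0.0]
force: [-0.2, -0.1, 0.1]
grip_width: 1.003
grip_force: 0.0
```

Request:
play_rows(
  translation=[
    [0,0,-0.02],
    [0,0,-0.06],
    [0,0,-0.1],
    [0,0,-0.132],
    [0,0,-0.132],
    [0,0,-0.132],
  ],
  rotation=[
    [0,0,0],
    [0,0,0],
    [0,0,0],
    [0,0,0],
    [0,0,0],
    [0,0,0],
  ],
  gripper=[-1,-1,-1,-1,-1,-1],
)

```text
time_s: 22.85
eef_pos: [531.6, -287.7, 190.0]
ee_rot: [-0.001, 0.682, 0.732, -0.0]
force: [0.1, -0.6, 0.1]
grip_width: 1.002
grip_force: 0.0
```

```bash
python3 - <<'E'
from h import *
p,C,s=snap("wrist","w11"); print(s["eef_pos"],s["grip_width"])
a=load("w3")[0][120:240,176:336]; b=p[120:240,176:336]
ga,gb=[cv2.cvtColor(i,cv2.COLOR_RGB2GRAY) for i in(a,b)]
print("corr/shift vs before", np.corrcoef(ga.ravel(),gb.ravel())[0,1], cv2.phaseCorrelate(ga.astype(np.float32),gb.astype(np.float32)))
r=cv2.matchTemplate(p,load("w3")[0][145:200,210:290],cv2.TM_CCOEFF_NORMED); print(cv2.minMaxLoc(r)[1:4:2],"expect ~(210,145)")
# rest of scene: top image change vs start
t=snap("top","t11")[0].astype(int); d=(np.abs(t-load("top0")[0].astype(int)).max(2)>25).astype(np.uint8)
n,l,st,ce=cv2.connectedComponentsWithStats(d); print([(x.tolist(),onz(load("top0")[1],c,30)[:2].round(0).tolist()) for x,c in zip(st[1:],ce[1:]) if x[4]>12])
E
```

```text
[ 531.62459153 -287.7184827   189.98382685] 1.0021546760290387
corr/shift vs before 0.9564939939931829 ((2.2083960771413302, 0.9009070712157623), 0.6957596103350322)
(0.9839107990264893, (212, 146)) expect ~(210,145)
[([74, 152, 380, 232, 26023], [335.0, -162.0]), ([217, 178, 20, 22, 111], [608.0, 24.0]), ([225, 185, 8, 12, 60], [596.0, 13.0])]
```

```bash
python3 -c "
from rig import ctrl
print(ctrl.finish_job())"
```

```text
the job is handed in; nothing more can be done
None
```

The job is handed in: the square cap came off with the puller and stands upright in the tray's free half beside the spare, and the puller stands on the mat again, released, at 22.9 s on the robot's clock; I viewed 11 pictures, one over the limit of 10, and checked the end state by numbers only.

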